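Tip the model-tree balls into their catch-lidded box

ROBOT

A 7-joint arm with a two-finger parallel gripper is mounted at the origin on the work surface. World frame = base frame: x ahead of the robot, y to its left, z up, the work surface at z = 0. Lengths are in m, angles in rad, forces in N, time in s.
With the tool pointing down it reaches from about 0.4 to 0.9 m from the base axis. Payload 5.6 kg.
Tool frame: the origin (TCP) lies on the centre line of the jaws, within the pads' length; the fingertips stand 8 mm ahead of it and the grasp point (between the pads) lies 11 mm behind it; z points along the fingers, y is the line along which they close (so a half turn about z gives the same grasp; the last joint's range is limited). The gripper opens to 92 mm and grips with 3 to 60 N. Pads are 20 mm wide; open, the fingers measure 128 mm over their backs; the gripper's body (75 mm by 189 mm) begins 69 mm behind the grasp point.
Start: joints at [1.16, 0.468, -0.012, 1.603, 0.006, 1.071, -0.056], TCP at [0.234, -0.607, 0.223] pointing down, gripper open.
Joint ranges: [-2.53, 2.53], [-0.31, 2.02], [-1.57, 1.55], [0.28, 2.44], [-1.29, 4.43], [0.15, 1.84], [-2.92, 2.92]. Speed limits (rad/s): [2.57, 2.57, 3.14, 3.14, 3.14, 3.14, 3.14].

INTERFACE

Orientations are given as [roll, pitch, yaw] about the fixed x, y, z axes, in that order (R = Rz(yaw) Ry(pitch) Rx(roll)).
In Python, from rig import read_state, camera, calibration, finish_job gives the robot as it stands.
- The arm moves only by the tool drive_tool, never from a script. Its argument "moves" is a list of rows, each a list of 7 numbers: the shift along the tool's x, y, z in mm, then the turn, a rotation vector about the tool's x, y, z in rad, then the opening, from 0 (shut) to 1 (fully open). A call has 1 to 10 rows; each row shifts and turns the commanded pose from where the row before left it, along the tool's axes as they then stand; what a row does not reach is not made up. A row lasts 1/8 s, in which the tool goes at most 62.5 mm and 10.7 degrees, less where a joint would pass 70% of its speed; a pose out of reach is approached as far as the arm can. A call with a gripper value outside its range is refused whole. The fingers move at their own pace and stop on an object; the grip force is fixed at half the most. Time passes only in rows, so rows that do not move let the fingers close. It gives the time, the measured TCP pose, the force, the opening and the grip force at its end, in the units of the state.
- read_state(): the state, without advancing time (a new reading comes with each control period).
- camera(name): name is "scene" or "top"; returns the picture (400x640x3 uint8, blue, green, red); there is no depth.
- calibration(name): a dict with "fx", "fy", "cx", "cy" (pixels), "k1" (the pictures are not rectified: a ray, as slopes to the right and down, at radius r is drawn at 1 + k1 r^2 times it, then the intrinsics apply), "xyz" and "rotation" of the camera in the world. Camera axes: x right, y down, z forward; pixel columns grow to the right and rows downward; lengths in m; the calibration is good to about 2 mm. A picture is of the moment at which its call begins. calibration takes no time and is no camera call.
- finish_job(): hands the job in; it is judged then, once.
The state is a dict: "time": time; "qpos": joint angles; "joint_vel": joint speeds; "effort": joint torques, N m; "ee_pos": TCP position; "ee_rot": TCP orientation; "force": force on the tool from outside, world axes, zero at the start; "torque": the same for the moment, N m; "grip_width": opening from 0.0 (shut) to 1.0 (fully open); "grip_force": force on a finger pad.
Only numpy, scipy, OpenCV 4.12 (cv2) and the standard library are available. Lean on these libraries where they do the work, as an engineer would, in place of code of your own. Each camera call takes 0.05 s, during which the arm holds its last target. There are 200 camera calls.

TASK

Pull the lid straight up off the plywood box, out of its two sprung catches, and lay it flat on the bench, handle up, clear of the box. Then take the cup, hold it over the box and tip all eight balls into it, and stand the empty cup upright on the cardboard sheet again. Leave the tape roll, the rule and the glue bottle where they are.

Things in the scene. Friction and masses are not known exactly. Their poses are not given: they have to be found in the camera images.
- box: Fixed plywood box, open at the top, empty, 120 x 120 mm outside, 80 mm high, walls and floor 5 mm. Origin: centre of its underside on the bench; z up, x and y square to its walls. Steel roller catches stand outside its +y and -y walls, up to 105 mm above the bench and 88 mm from the centre; with the lid off they are 116 mm apart and leave the mouth free.
- lid: Loose plywood lid of the box, 0.22 kg: plate 120 x 120 x 8 mm over a plug 106 x 106 x 10 mm that sits in the box's mouth. Origin: centre of the plug's underside (70 mm above the bench while on); z up. On the plate stands an orange block handle, 16 mm thick along x, 70 mm long along y, from 18 to 54 mm above the origin.
- lid_handle (a point): Middle of the lid's orange handle, 36 mm above the lid's origin; axes as the lid's.
- catch_left (a joint): Sprung steel roller (20 mm thick, along x) on the box's +y side, lapping 2 mm over the lid's edge: 0 m at rest, grows as it is pushed outwards. A pull of some 10 to 20 N straight up frees the lid from both rollers.
- catch_right (a joint): The same on the box's -y side.
- sheet: Fixed brown cardboard sheet, 220 x 220 x 4 mm, flat on the bench; origin: centre of its underside, z up. The cup stands on it at first.
- cup: White tub-shaped cup, 0.15 kg plus balls, 85 mm high, walls 3 mm. Two flat upright sides 66 mm apart over all (at its +y and -y; grip it across these). The sides at +x and -x lean outwards by 12 degrees, 32 mm from the centre at the foot, 51 mm at the rim; balls roll out over either once it is tipped 85 to 100 degrees. Origin: centre of its underside; z up.
- cup_rim (a point): Centre of the cup's mouth, 85 mm above its origin; axes as the cup's.
- ball0_center (a point): Centre of ball 0 of 8: dark green, 28 mm in diameter, 14 g; in the cup at first.
- ball1_center (a point): Centre of ball 1 of 8: bright green, 28 mm in diameter, 14 g; in the cup at first.
- ball2_center (a point): Centre of ball 2 of 8: pale wood, 28 mm in diameter, 14 g; in the cup at first.
- ball3_center (a point): Centre of ball 3 of 8: dark green, 28 mm in diameter, 14 g; in the cup at first.
- ball4_center (a point): Centre of ball 4 of 8: bright green, 28 mm in diameter, 14 g; in the cup at first.
- ball5_center (a point): Centre of ball 5 of 8: pale wood, 28 mm in diameter, 14 g; in the cup at first.
- ball6_center (a point): Centre of ball 6 of 8: dark green, 28 mm in diameter, 14 g; in the cup at first.
- ball7_center (a point): Centre of ball 7 of 8: bright green, 28 mm in diameter, 14 g; in the cup at first.
- tape: Bystander: roll of masking tape lying flat, 104 mm across, 45 mm high, orange core; origin: centre of its underside.
- ruler: Bystander: flat aluminium rule, 30 x 200 x 6 mm, long side along its y axis; origin: centre of its underside.
- glue: Bystander: white glue bottle with orange cap, 52 mm across, 140 mm high; origin: centre of its underside.

How it is judged:
On the way, in this order (a step that is already met when the one before it is completed fails the run):
1. the lid is out of the catches and lies flat on the bench, handle up, clear of the box (horizontal distance between lid and box above 0.12 m and height (world z) of lid below 0.015 m and angle between lid's own z axis and vertical below 0.1 rad and linear speed of lid below 0.02 m/s), for 0.2 s.
2. the cup is tipped (over 45 degrees) above the box (angle between cup's own z axis and vertical above 0.8 rad and height (world z) of cup above 0.06 m and horizontal distance between cup_rim and box below 0.15 m), for 0.05 s.
3. all eight balls are in the box (x of ball0_center in the frame of box between -0.056 and 0.056 m and y of ball0_center in the frame of box between -0.056 and 0.056 m and z of ball0_center in the frame of box between 0 and 0.08 m and x of ball1_center in the frame of box between -0.056 and 0.056 m and y of ball1_center in the frame of box between -0.056 and 0.056 m and z of ball1_center in the frame of box between 0 and 0.08 m and x of ball2_center in the frame of box between -0.056 and 0.056 m and y of ball2_center in the frame of box between -0.056 and 0.056 m and z of ball2_center in the frame of box between 0 and 0.08 m and x of ball3_center in the frame of box between -0.056 and 0.056 m and y of ball3_center in the frame of box between -0.056 and 0.056 m and z of ball3_center in the frame of box between 0 and 0.08 m and x of ball4_center in the frame of box between -0.056 and 0.056 m and y of ball4_center in the frame of box between -0.056 and 0.056 m and z of ball4_center in the frame of box between 0 and 0.08 m and x of ball5_center in the frame of box between -0.056 and 0.056 m and y of ball5_center in the frame of box between -0.056 and 0.056 m and z of ball5_center in the frame of box between 0 and 0.08 m and x of ball6_center in the frame of box between -0.056 and 0.056 m and y of ball6_center in the frame of box between -0.056 and 0.056 m and z of ball6_center in the frame of box between 0 and 0.08 m and x of ball7_center in the frame of box between -0.056 and 0.056 m and y of ball7_center in the frame of box between -0.056 and 0.056 m and z of ball7_center in the frame of box between 0 and 0.08 m), for 0.2 s.
At the end, for the whole second after the job is handed in: All eight balls are inside the box (centres within its walls and below its rim); the lid lies still and flat (within 0.1 rad, handle up) on the bench, its centre more than 120 mm from the box's; the cup stands still and upright (within 0.1 rad) with the centre of its foot on the cardboard sheet (all of step 1 and all of step 3 and angle between cup's own z axis and vertical below 0.1 rad and height (world z) of cup below 0.012 m and linear speed of cup below 0.02 m/s and x of cup in the frame of sheet between -0.11 and 0.11 m and y of cup in the frame of sheet between -0.11 and 0.11 m); the robot touches nothing.
It fails at once if the tape roll is moved more than 40 mm (distance of tape from where it was at the start of the episode above 0.04 m).
It fails at once if the rule is moved more than 40 mm (distance of ruler from where it was at the start of the episode above 0.04 m).
It fails at once if the glue bottle is moved more than 40 mm (distance of glue from where it was at the start of the episode above 0.04 m).
It also fails if it takes over 72 s, if anything falls off the work surface, if the arm or the gripper's body presses on something with over 40 N, if the wrist force passes 120 N, or if a joint passes its speed limit or range.

## Working session

There is one attempt and no reset: what is moved stays moved. The work goes in short steps, Python scripts to look and compute and a tool call to move; the robot and the scene stay as the last step left them, time stands still between calls to the robot, and variables do not carry over. Pictures are saved under pics/ and viewed, at most 13 in all, crops included, and the job is handed in when it is done.

Besides the shell and the picture viewer there is one more tool, called after ">>>" by a JSON object that holds its "op" and its "data". drive_tool: Moves the arm, as the interface text tells. Its arguments: {"type":"object","properties":{"moves":{"type":"array"}},"required":["moves"]}

```bash
mkdir -p pics; ls; python3 - <<'E'
from rig import *
import cv2
for n in("scene","top"):
    cv2.imwrite(f"pics/{n}0.png",camera(n)); print(n,calibration(n))
s=read_state(); print(s)
E
```

```text
pics
scene {'fx': 469.63568778132543, 'fy': 469.63568778132543, 'cx': 324.48769230519986, 'cy': 196.86537699625757, 'k1': -0.05656057478484016, 'xyz': array([0.89258831, 0.54707426, 1.08525288]), 'rotation': array([-2.57531031,  0.01326261,  2.69149103])}
top {'fx': 476.5026236198939, 'fy': 476.5026236198939, 'cx': 322.04016296943263, 'cy': 196.24208866438752, 'k1': -0.12962860941771104, 'xyz': array([ 0.45443539, -0.00319734,  1.20529114]), 'rotation': array([-3.00890782, -0.01177169, -1.54734829])}
{'time': 0.1, 'qpos': array([ 1.1599863 ,  0.46831147, -0.0115585 ,  1.60351484,  0.00600906,
        1.07140115, -0.05629   ]), 'joint_vel': array([-2.00785802e-04, -2.33425826e-03, -7.41194602e-04, -3.35190542e-03,
        3.86256422e-05, -4.61341524e-05, -3.14411338e-04]), 'effort': array([ 9.77044292e-04, -5.21645451e+01, -1.23969972e-02, -2.44365835e+01,
       -5.67940890e-02,  1.40684980e-02,  4.23461040e-05]), 'ee_pos': array([ 0.23345018, -0.60608787,  0.22172798]), 'ee_rot': array([-3.13999775e+00,  1.43339882e-04,  3.67720370e-01]), 'force': array([-0.89920721, -0.52206675,  0.16191697]), 'torque': array([ 0.02600371,  0.01561653, -0.02076067]), 'grip_force': 0.0, 'grip_width': 1.0017063612532873}
```

View pics/scene0.png

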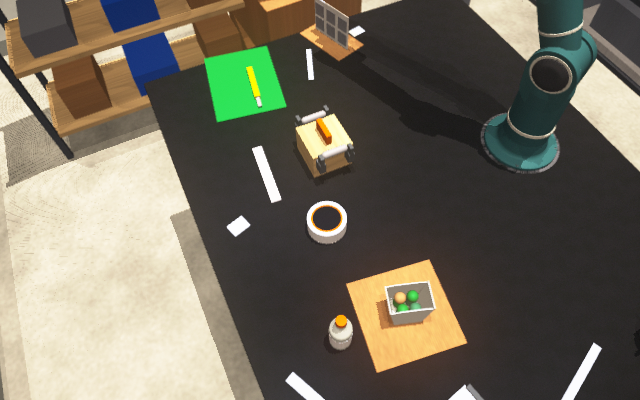

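View pics/top0.png

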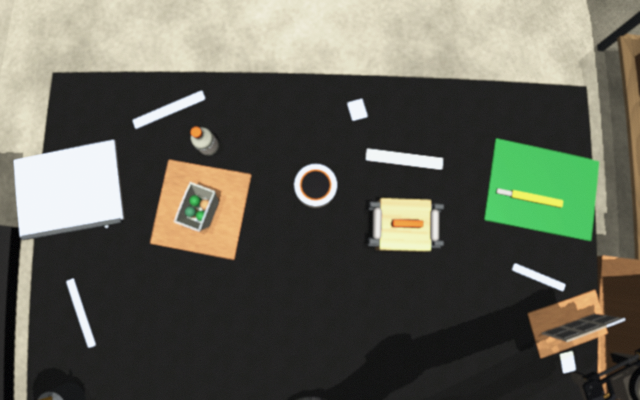

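The scene view shows the lid with its orange handle at about (325,130), the tape at (327,221), the cup at (410,302) on the sheet and the glue at (341,332). In the top view the handle is at (407,223), the tape at (315,185), the cup at (196,206), the glue at (203,139) and the rule at (404,159). Next I'll zoom in on the lid and cup and take mask measurements.

```bash
cat > h.py <<'E'
import numpy as np, cv2
from scipy.spatial.transform import Rotation as R
from rig import *
def cam(n):
    c=calibration(n); K=np.array([[c['fx'],0,c['cx']],[0,c['fy'],c['cy']],[0,0,1.]])
    return K,np.array([c['k1'],0,0,0,0]),R.from_euler('xyz',c['rotation']).as_matrix(),np.array(c['xyz'])
def ray(n,p):
    K,d,M,o=cam(n); u=cv2.undistortPoints(np.array(p,float).reshape(-1,1,2),K,d).reshape(-1,2)
    return o,np.c_[u,np.ones(len(u))]@M.T
def plane(n,p,z):
    o,r=ray(n,p); return o+r*((z-o[2])/r[:,2])[:,None]
def tri(a,b):  # scene px, top px -> point, gap
    o1,r1=ray('scene',a);o2,r2=ray('top',b);out=[]
    for u,v in zip(r1,r2):
        s=np.linalg.lstsq(np.c_[u,-v],o2-o1,rcond=None)[0]
        p,q=o1+u*s[0],o2+v*s[1]; out.append(np.r_[(p+q)/2,np.linalg.norm(p-q)])
    return np.array(out)
def blob(img,lo,hi,box,k=0):
    x0,y0,x1,y1=box; m=cv2.inRange(cv2.cvtColor(img[y0:y1,x0:x1],cv2.COLOR_BGR2HSV),lo,hi)
    c=max(cv2.findContours(m,cv2.RETR_EXTERNAL,cv2.CHAIN_APPROX_NONE)[0],key=cv2.contourArea)
    return c.reshape(-1,2)+[x0,y0]
def proj(n,P):
    K,d,M,o=cam(n); return cv2.projectPoints((np.array(P,float).reshape(-1,3)-o)@M,np.zeros(3),np.zeros(3),K,d)[0].reshape(-1,2)
E
python3 - <<'E'
from h import *
np.set_printoptions(precision=4,suppress=True)
S=cv2.imread('pics/scene0.png');T=cv2.imread('pics/top0.png')
f=lambda i,x,y:cv2.resize(i[y:y+75,x:x+100],(400,300),interpolation=cv2.INTER_CUBIC)
cv2.imwrite('pics/z.png',np.vstack([np.hstack([f(S,275,95),f(S,360,262)]),np.hstack([f(T,357,186),f(T,150,170)])]))
O=((5,150,120),(18,255,255))
cs=blob(S,*O,(300,100,350,150));ct=blob(T,*O,(380,210,430,235))
for c in(cs,ct):print('handle',cv2.minAreaRect(c),cv2.contourArea(c))
lid=blob(T,(18,30,120),(35,160,255),(365,185,450,260));r=cv2.minAreaRect(lid);print('lid',r);print(plane('top',cv2.boxPoints(r),.088),plane('top',[r[0]],.088))
sh=blob(T,(5,80,80),(20,230,255),(140,150,260,270));r=cv2.minAreaRect(sh);print('sheet',r);print(plane('top',[*cv2.boxPoints(r),r[0]],.004))
for nm,p in dict(tape=(315,185),glue=(207,145),ruler=(404,159),rulerL=(367,155),rulerR=(442,163)).items():print(nm,plane('top',[p],.045 if nm=='tape' else 0.005))
E
```

```text
handle ((323.305908203125, 130.82005310058594), (27.784704208374023, 9.024958610534668), 59.534454345703125) 109.0
handle ((407.0, 223.0), (6.0, 30.0), 90.0) 175.0
lid ((405.0, 224.0), (51.99999237060547, 51.99999237060547), 90.0)
[[ 0.603  -0.148   0.088 ]
 [ 0.6061 -0.273   0.088 ]
 [ 0.4825 -0.2726  0.088 ]
 [ 0.4802 -0.1492  0.088 ]] [[ 0.5426 -0.2104  0.088 ]]
sheet ((200.2115478515625, 208.44229125976562), (87.27166748046875, 89.0367202758789), 11.309932708740234)
[[0.4825 0.4251 0.004 ]
 [0.7099 0.3945 0.004 ]
 [0.6698 0.168  0.004 ]
 [0.4465 0.2029 0.004 ]
 [0.5759 0.2962 0.004 ]]
tape [[0.6371 0.0048 0.045 ]]
glue [[0.7416 0.2881 0.005 ]]
ruler [[ 0.7174 -0.2232  0.005 ]]
rulerL [[ 0.7251 -0.127   0.005 ]]
rulerR [[ 0.7098 -0.323   0.005 ]]
```

View pics/z.png

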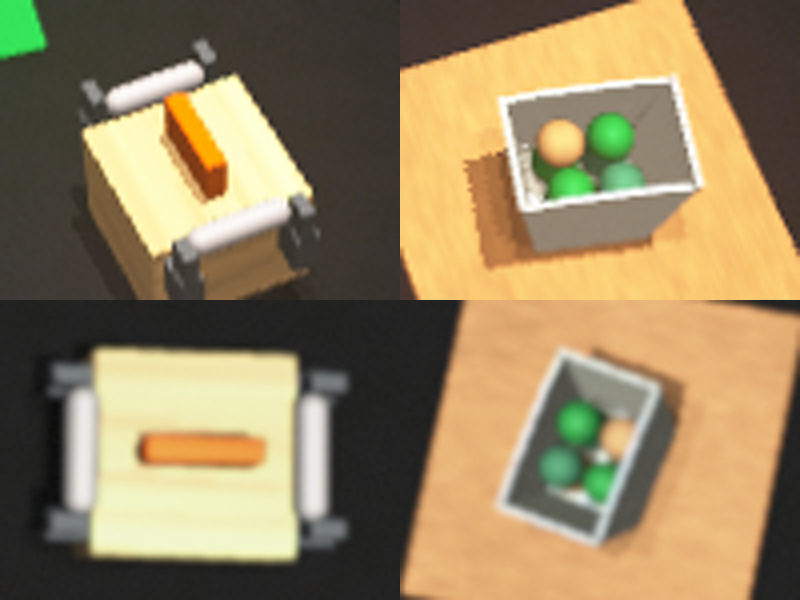

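The crop shows the handle, both rollers and the cup's four rim corners clearly in both views. Next I'll triangulate them.

```bash
python3 - <<'E'
from h import *
np.set_printoptions(precision=4,suppress=True)
q=lambda a,x,y:(np.array(a,float)+.5)/4-.5+[x,y]
s=q([(126,210),(100,98),(276,78),(303,187)],360,262);t=q([(161,48),(260,84),(200,245),(98,206)],150,170)
P=tri(s,t);print(P,P.mean(0));C=P[:,:3]
print('sides',np.linalg.norm(C-np.roll(C,-1,0),axis=1)); pl=plane('top',t,.089);print('pl',pl.mean(0), plane('scene',s,.089).mean(0))
for d in(pl[2]-pl[1],pl[3]-pl[0],C[2]-C[1],C[3]-C[0],):print('long axis',np.degrees(np.arctan2(d[1],d[0])))
print('handle',tri(q([(197,130)],275,95),q([(203,146)],357,186)), plane('top',q([(203,146)],357,186),.124),plane('scene',q([(197,130)],275,95),.124))
# lid corners
s=q([(83,130),(238,77),(312,192),(152,255)],275,95);t=q([(92,48),(297,55),(297,258),(92,255)],357,186)[[1,2,3,0]]
P=tri(s,t);print('lid',P,P.mean(0));print(plane('top',t,.088).mean(0),plane('scene',s,.088).mean(0))
h=plane('top',q([(140,146),(266,146)],357,186),.124);print(h)
E
```

```text
[[0.6306 0.3056 0.0857 0.0026]
 [0.6108 0.2435 0.0865 0.0009]
 [0.514  0.2758 0.0819 0.0015]
 [0.5356 0.3378 0.0843 0.0006]] [0.5727 0.2907 0.0846 0.0014]
sides [0.0651 0.1021 0.0657 0.1003]
pl [0.5729 0.2891 0.089 ] [0.5737 0.2922 0.089 ]
long axis 162.30618277812653
long axis 161.28513668948938
long axis 161.55721907353683
long axis 161.24320723655316
handle [[ 0.5438 -0.2088  0.1248  0.0008]] [[ 0.5442 -0.2092  0.124 ]] [[ 0.5432 -0.2091  0.124 ]]
lid [[ 0.6021 -0.2719  0.0896  0.0012]
 [ 0.4816 -0.2727  0.0841  0.0017]
 [ 0.483  -0.1517  0.0882  0.0033]
 [ 0.6044 -0.1497  0.0911  0.002 ]] [ 0.5428 -0.2115  0.0883  0.002 ]
[ 0.5426 -0.2113  0.088 ] [ 0.5431 -0.2118  0.088 ]
[[ 0.5434 -0.1728  0.124 ]
 [ 0.545  -0.2457  0.124 ]]
```

>>> {"op": "drive_tool", "data": {"moves": [[43,-26,0,0,0,0,1],[43,-26,0,0,0,0,1],[43,-26,0,0,0,0,1],[43,-26,0,0,0,0,1],[43,-26,0,0,0,0,1],[43,-26,0,0,0,0,1],[43,-26,0,0,0,0,1],[43,-26,0,0,0,0,1],[43,-26,0,0,0,0,1],[43,-26,0,0,0,0,1]]}}

```text
time: 1.35
ee_pos: [0.542, -0.208, 0.2223]
ee_rot: [-3.141, 0.001, 0.368]
force: [0.9, 0.1, 0.5]
grip_width: 0.997
grip_force: 0.0
```

>>> {"op": "drive_tool", "data": {"moves": [[0,0,0,0,0,-0.172,1],[0,0,0,0,0,-0.172,1],[0,0,0,0,0,-0.172,1],[0,0,0,0,0,-0.172,1],[0,0,0,0,0,-0.172,1],[0,0,0,0,0,-0.172,1],[0,0,0,0,0,-0.172,1],[0,0,0,0,0,0,1]]}}

```text
time: 2.35
ee_pos: [0.5411, -0.2094, 0.2221]
ee_rot: [-3.141, -0.001, 1.57]
force: [-0.6, -0.2, -0.1]
grip_width: 0.999
grip_force: 0.0
```

```bash
cat >> h.py <<'E'
def to(xyz,rpy):
    "shift (mm) and turn in current tool axes to reach target"
    s=read_state();M=R.from_euler('xyz',s['ee_rot'])
    print('t',round(s['time'],2),'pos',s['ee_pos'].round(4),'rot',s['ee_rot'].round(3),'q',s['qpos'].round(3),'F',s['force'].round(1),'w',round(s['grip_width'],3),round(s['grip_force'],1))
    print('shift mm',(M.inv().apply(np.array(xyz)-s['ee_pos'])*1e3).round(1),'turn',(M.inv()*R.from_euler('xyz',rpy)).as_rotvec().round(3))
E
python3 -c "
from h import *
to((.544,-.209,.1),(np.pi,0,np.pi/2))"
```

```text
t 2.35 pos [ 0.5411 -0.2094  0.2221] rot [-3.141e+00 -1.000e-03  1.570e+00] q [ 0.656  0.395 -0.438  1.756  0.19   1.034  0.148] F [-0.6 -0.2 -0.1] w 0.999 0.0
shift mm [  0.3   3.  122.1] turn [-0.001 -0.001 -0.001]
```

>>> {"op": "drive_tool", "data": {"moves": [[0,3,30,0,0,0,1],[0,0,30,0,0,0,1],[0,0,30,0,0,0,1],[0,0,20,0,0,0,1],[0,0,12,0,0,0,1],[0,0,0,0,0,0,0],[0,0,0,0,0,0,0],[0,0,0,0,0,0,0],[0,0,0,0,0,0,0],[0,0,0,0,0,0,0]]}}

```text
time: 3.6
ee_pos: [0.5446, -0.2095, 0.1009]
ee_rot: [3.141, 0.0, 1.572]
force: [-0.2, -0.1, -0.7]
grip_width: 0.478
grip_force: 0.0
```

>>> {"op": "drive_tool", "data": {"moves": [[0,0,0,0,0,0,0],[0,0,0,0,0,0,0]]}}

```text
time: 3.85
ee_pos: [0.5445, -0.2094, 0.1006]
ee_rot: [3.142, 0.0, 1.572]
force: [-0.1, -0.0, -0.8]
grip_width: 0.263
grip_force: 0.0
```

>>> {"op": "drive_tool", "data": {"moves": [[0,0,0,0,0,0,0],[0,0,0,0,0,0,0],[0,0,0,0,0,0,0],[0,0,0,0,0,0,0]]}}

```text
time: 4.35
ee_pos: [0.5444, -0.2094, 0.1005]
ee_rot: [-3.141, 0.0, 1.572]
force: [-1.3, -1.2, 0.2]
grip_width: 0.172
grip_force: 30.0
```

>>> {"op": "drive_tool", "data": {"moves": [[0,0,-3,0,0,0,0],[0,0,-3,0,0,0,0],[0,0,-3,0,0,0,0],[0,0,-3,0,0,0,0],[0,0,-4,0,0,0,0],[0,0,-4,0,0,0,0],[0,0,0,0,0,0,0]]}}

```text
time: 5.22
ee_pos: [0.5453, -0.2095, 0.1215]
ee_rot: [3.14, 0.001, 1.572]
force: [-0.1, 1.1, -1.5]
grip_width: 0.174
grip_force: 30.0
```

>>> {"op": "drive_tool", "data": {"moves": [[0,0,-20,0,0,0,0],[0,0,-30,0,0,0,0],[0,0,-30,0,0,0,0],[0,0,-30,0,0,0,0],[0,0,0,0,0,0,0]]}}

```text
time: 5.85
ee_pos: [0.5463, -0.2096, 0.2341]
ee_rot: [3.136, 0.003, 1.572]
force: [-0.3, 0.5, -2.5]
grip_width: 0.173
grip_force: 30.0
```

```bash
python3 -c "
from h import *
S=camera('scene');T=camera('top')
f=lambda i,x,y:cv2.resize(i[y:y+150,x:x+200],(400,300))
cv2.imwrite('pics/lift.png',np.hstack([f(S,230,40),f(T,320,150)]))
to((.46,.02,.232),(np.pi,0,np.pi/2))"
```

```text
t 5.95 pos [ 0.5441 -0.2093  0.2305] rot [-3.142  0.     1.572] q [ 0.656  0.391 -0.441  1.741  0.189  1.052  0.15 ] F [-0.4  0.5 -3. ] w 0.17 30.0
shift mm [229.4 -83.9  -1.5] turn [-0.     0.     0.001]
```

View pics/lift.png

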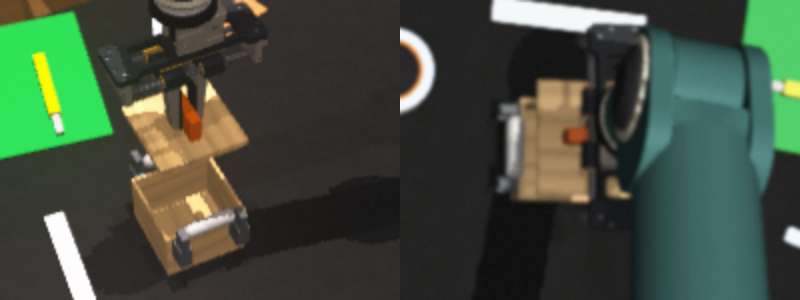

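The lid is free and level in the gripper: about (185,120) in the left half, with the open box below it. Next I'll carry it to the free bench spot.

>>> {"op": "drive_tool", "data": {"moves": [[23,-8,0,0,0,0,0],[32,-12,0,0,0,0,0],[32,-12,0,0,0,0,0],[32,-12,0,0,0,0,0],[32,-12,0,0,0,0,0],[32,-12,0,0,0,0,0],[32,-12,0,0,0,0,0],[14,-4,0,0,0,0,0],[0,0,0,0,0,0,0],[0,0,0,0,0,0,0]]}}

```text
time: 7.2
ee_pos: [0.4605, 0.0185, 0.2303]
ee_rot: [-3.141, 0.0, 1.57]
force: [-0.2, 0.1, -2.6]
grip_width: 0.173
grip_force: 30.0
```

>>> {"op": "drive_tool", "data": {"moves": [[0,0,30,0,0,0,0],[0,0,35,0,0,0,0],[0,0,35,0,0,0,0],[0,0,35,0,0,0,0],[0,0,30,0,0,0,0],[0,0,15,0,0,0,0],[0,0,8,0,0,0,0],[0,0,5,0,0,0,0],[0,0,0,0,0,0,0],[0,0,0,0,0,0,0]]}}

```text
time: 8.45
ee_pos: [0.4608, 0.0196, 0.0382]
ee_rot: [3.14, 0.0, 1.572]
force: [1.0, 0.1, -3.3]
grip_width: 0.171
grip_force: 30.0
```

>>> {"op": "drive_tool", "data": {"moves": [[0,0,3,0,0,0,0],[0,0,2,0,0,0,0],[0,0,2,0,0,0,0],[0,0,1,0,0,0,0],[0,0,0,0,0,0,0]]}}

```text
time: 9.07
ee_pos: [0.4603, 0.0195, 0.0305]
ee_rot: [-3.142, 0.001, 1.572]
force: [-4.0, -2.1, 10.8]
grip_width: 0.172
grip_force: 30.0
```

>>> {"op": "drive_tool", "data": {"moves": [[0,0,0,0,0,0,1],[0,0,0,0,0,0,1],[0,0,0,0,0,0,1],[0,0,0,0,0,0,1],[0,0,-20,0,0,0,1],[0,0,-40,0,0,0,1],[0,0,-50,0,0,0,1],[0,0,-50,0,0,0,1],[0,0,-30,0,0,0,1],[0,0,0,0,0,0,1]]}}

```text
time: 10.32
ee_pos: [0.4617, 0.0195, 0.2216]
ee_rot: [3.137, 0.001, 1.571]
force: [0.3, -0.3, -1.4]
grip_width: 1.001
grip_force: 0.0
```

```bash
python3 -c "
from h import *
to((.573,.291,.22),(np.pi,0,np.radians(161.5)))"
```

```text
t 10.32 pos [0.4617 0.0195 0.2216] rot [3.137e+00 1.000e-03 1.571e+00] q [ 0.434  0.206 -0.61   2.018  0.147  0.954 -0.25 ] F [ 0.3 -0.3 -1.4] w 1.001 0.0
shift mm [271.4 111.4   1.9] turn [ 0.004  0.004 -1.247]
```

```bash
cat > kin.py <<'E'
import numpy as np
from scipy.spatial.transform import Rotation as R
from scipy.optimize import least_squares
D=[([1.15999,.46831,-.01156,1.60351,.00601,1.0714,-.05629],[.23345,-.60609,.22173],[-3.14,.0001,.3677]),
([.656,.395,-.438,1.756,.19,1.034,.148],[.5411,-.2094,.2221],[-3.141,-.001,1.57]),
([.656,.391,-.441,1.741,.189,1.052,.15],[.5441,-.2093,.2305],[-3.142,0,1.572]),
([.434,.206,-.61,2.018,.147,.954,-.25],[.4617,.0195,.2216],[3.137,.001,1.571])]
def fk(p,q,sg):
    d1,a,b,c,e,g,f,ph=p; M=R.identity();t=np.zeros(3);J=[]
    for k,(ax,off) in enumerate(zip('zyzyzyz',[(0,0,d1),(0,0,0),(e,0,a),(-g,0,0),(0,0,b),(f,0,0),(0,0,c)])):
        if k==0: t=t+np.array(off); M=M*R.from_euler('z',-q[0]);continue
        M=M*R.from_euler(ax,sg[k]*q[k]+(ph if k==6 else 0)); 
        if k==1: pass
        # offset applied after this joint
        t=t+M.apply({1:(0,0,0),2:(e,0,a),3:(-g,0,0),4:(0,0,b),5:(f,0,0),6:(0,0,c)}[k]);J.append(t)
    return t,M
def fit(sg,D=D):
    def res(p):
        r=[]
        for q,x,o in D:
            t,M=fk(p,q,sg); r+=[(t-x)*10,(M.inv()*R.from_euler('xyz',o)).as_rotvec()]
        return np.r_[np.concatenate(r),.02*(p[4:7])]
    return min((least_squares(res,[.36,.45,.45,.3,0,0,0,ph]) for ph in(0,1.57,3.14,-1.57)),key=lambda s:s.cost)
if __name__=='__main__':
    import itertools
    L=[]
    for s3,s5,s7 in itertools.product((1,-1),repeat=3):
        s=fit([-1,1,s3,1,s5,1,s7]); L.append((s.cost,(s3,s5,s7),s.x.round(4)))
    for l in sorted(L,key=lambda l:l[0])[:3]:print(l)
E
python3 kin.py
```

```text
(np.float64(0.052583387035821154), (-1, -1, -1), array([ 2.4953,  0.6457,  0.4186,  2.7128, -0.0484,  0.0488, -0.0138,
        1.5705]))
(np.float64(0.2023066449228606), (-1, 1, -1), array([-0.2335,  0.6304,  0.211 ,  0.1482, -0.1029,  0.1112, -0.2162,
        1.4302]))
(np.float64(0.2736212773431688), (-1, -1, 1), array([ 2.4952,  0.6457,  0.4186,  2.7128, -0.0484,  0.0488, -0.0138,
        1.5746]))
```

The link fit is ambiguous because every pose so far points straight down. I'll rehearse the pour tilt empty-handed over the box to check reach.

>>> {"op": "drive_tool", "data": {"moves": [[-20,6,-20,0,0,0,1],[-45,13,-20,0,0,0,1],[-45,13,0,0,0,0,1],[-45,13,0,0,0,0,1],[-45,13,0,0,0,0,1],[-45,13,0,0,0,0,1],[-35,10,0,0,0,0,1],[0,0,0,0,0,0,1]]}}

```text
time: 11.32
ee_pos: [0.5405, -0.2633, 0.2568]
ee_rot: [-3.138, -0.001, 1.567]
force: [0.3, 1.0, -0.3]
grip_width: 0.999
grip_force: 0.0
```

>>> {"op": "drive_tool", "data": {"moves": [[0,0,0,0,-0.166,0,1],[0,0,0,0,-0.166,0,1],[0,0,0,0,-0.166,0,1],[0,0,0,0,-0.166,0,1],[0,0,0,0,-0.166,0,1],[0,0,0,0,-0.166,0,1],[0,0,0,0,-0.166,0,1],[0,0,0,0,-0.166,0,1],[0,0,0,0,-0.166,0,1],[0,0,0,0,-0.166,0,1]]}}

```text
time: 12.58
ee_pos: [0.5417, -0.2583, 0.2586]
ee_rot: [-0.016, 1.478, -1.581]
force: [0.1, 0.3, -1.3]
grip_width: 0.999
grip_force: 0.0
```

```bash
python3 -c "
from h import *
s=read_state();M=R.from_euler('xyz',s['ee_rot']).as_matrix();print(M.round(3))
to((.543,-.26,.18),(np.pi,0,np.radians(90)))"
```

```text
[[-0.001  1.     0.006]
 [-0.093  0.006 -0.996]
 [-0.996 -0.001  0.093]]
t 12.57 pos [ 0.5417 -0.2583  0.2586] rot [-0.016  1.478 -1.581] q [-0.133  0.799 -0.054  1.974  1.464  1.752 -1.205] F [ 0.1  0.3 -1.3] w 0.999 0.0
shift mm [78.4  1.4 -5.6] turn [0.004 1.664 0.005]
```

The tilt reaches 95° without trouble. I'll check the low height as well, and tip a little further.

>>> {"op": "drive_tool", "data": {"moves": [[25,0,0,0,0,0,1],[25,0,0,0,0,0,1],[25,0,0,0,0,0,1],[0,0,0,0,-0.1,0,1],[0,0,0,0,-0.05,0,1],[0,0,0,0,0,0,1]]}}

```text
time: 13.32
ee_pos: [0.5412, -0.266, 0.1831]
ee_rot: [-0.017, 1.332, -1.584]
force: [-0.3, 0.4, -0.1]
grip_width: 1.005
grip_force: 0.0
```

```bash
python3 -c "
from h import *
s=read_state();M=R.from_euler('xyz',s['ee_rot']).as_matrix();print(M.round(3))
cv2.imwrite('pics/test.png',camera('scene'))
to((.543,-.26,.18),(np.pi,0,np.radians(90)))"
```

```text
[[-0.003  1.     0.004]
 [-0.236  0.003 -0.972]
 [-0.972 -0.004  0.236]]
t 13.38 pos [ 0.5414 -0.2661  0.1838] rot [-0.01   1.333 -1.578] q [-0.184  1.037  0.045  1.91   1.456  1.797 -1.364] F [-0.   0.4 -0.1] w 1.002 0.0
shift mm [ 2.3  1.7 -6.8] turn [1.000e-03 1.809e+00 4.000e-03]
```

View pics/test.png

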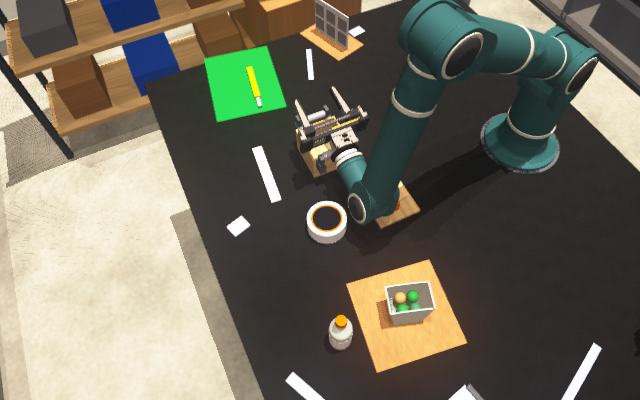

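In the picture the hand lies horizontal over the box at (330,130), the forearm passes at (365,205) close to the lid, which looks unmoved at about (395,205), and the cup and bystanders are untouched. I'll untilt and go to the cup.

>>> {"op": "drive_tool", "data": {"moves": [[-40,0,0,0,0.1,0,1],[-40,0,0,0,0.17,0,1],[0,0,0,0,0.18,0,1],[0,0,0,0,0.18,0,1],[0,0,0,0,0.18,0,1],[0,0,0,0,0.18,0,1],[0,0,0,0,0.18,0,1],[0,0,0,0,0.18,0,1],[0,0,0,0,0.18,0,1],[0,0,0,0,0.18,0,1]]}}

```text
time: 14.62
ee_pos: [0.5417, -0.251, 0.2655]
ee_rot: [3.138, 0.096, 1.573]
force: [-0.7, 0.2, -0.9]
grip_width: 1.003
grip_force: 0.0
```

>>> {"op": "drive_tool", "data": {"moves": [[0,0,0,0,0.1,0,1],[40,0,0,0,0,0,1],[55,0,0,0,0,0,1],[55,0,0,0,0,0,1],[55,0,0,0,0,0,1],[55,0,0,0,0,0,1],[55,0,0,0,0,0,1],[55,0,0,0,0,0,1],[55,0,0,0,0,0,1],[55,0,0,0,0,0,1]]}}

```text
time: 15.88
ee_pos: [0.5402, 0.2297, 0.2642]
ee_rot: [3.14, 0.0, 1.573]
force: [0.4, -0.3, 0.9]
grip_width: 0.998
grip_force: 0.0
```

>>> {"op": "drive_tool", "data": {"moves": [[40,0,0,0,0,0,1],[0,0,0,0,0,-0.178,1],[0,0,0,0,0,-0.178,1],[0,0,0,0,0,-0.178,1],[0,0,0,0,0,-0.178,1],[0,0,0,0,0,-0.178,1],[0,0,0,0,0,-0.178,1],[0,0,0,0,0,-0.178,1],[0,0,0,0,0,0,1]]}}

```text
time: 17.0
ee_pos: [0.5404, 0.268, 0.2638]
ee_rot: [3.141, 0.001, 2.817]
force: [-0.1, -0.3, 0.1]
grip_width: 1.003
grip_force: 0.0
```

```bash
python3 -c "
from h import *
to((.573,.291,.054),(np.pi,0,np.radians(161.5)))"
```

```text
t 17.0 pos [0.5404 0.268  0.2638] rot [3.141e+00 1.000e-03 2.817e+00] q [ 0.08   0.484 -0.812  1.64   0.375  1.18   0.426] F [-0.1 -0.3  0.1] w 1.003 0.0
shift mm [-23.4  32.2 209.8] turn [ 0.     0.001 -0.002]
```

>>> {"op": "drive_tool", "data": {"moves": [[-23,32,0,0,0,0,1],[0,0,40,0,0,0,1],[0,0,40,0,0,0,1],[0,0,30,0,0,0,1],[0,0,30,0,0,0,1],[0,0,30,0,0,0,1],[0,0,25,0,0,0,1],[0,0,15,0,0,0,1],[0,0,0,0,0,0,0.8],[0,0,0,0,0,0,0.6]]}}

```text
time: 18.25
ee_pos: [0.5735, 0.2916, 0.0545]
ee_rot: [3.14, 0.001, 2.817]
force: [0.3, 0.6, 0.7]
grip_width: 0.803
grip_force: 0.0
```

>>> {"op": "drive_tool", "data": {"moves": [[0,0,0,0,0,0,0],[0,0,0,0,0,0,0],[0,0,0,0,0,0,0],[0,0,0,0,0,0,0],[0,0,0,0,0,0,0]]}}

```text
time: 18.88
ee_pos: [0.5736, 0.2914, 0.0546]
ee_rot: [3.141, 0.001, 2.817]
force: [-1.3, -0.6, 5.1]
grip_width: 0.717
grip_force: 30.0
```

>>> {"op": "drive_tool", "data": {"moves": [[0,0,-10,0,0,0,0],[0,0,-25,0,0,0,0],[0,0,-35,0,0,0,0],[0,0,-40,0,0,0,0],[0,0,-40,0,0,0,0],[0,0,-40,0,0,0,0],[0,0,-25,0,0,0,0],[0,0,-10,0,0,0,0],[0,0,0,0,0,0,0],[0,0,0,0,0,0,0]]}}

```text
time: 20.12
ee_pos: [0.5725, 0.2904, 0.2767]
ee_rot: [-3.14, -0.002, 2.818]
force: [1.0, -0.4, -2.8]
grip_width: 0.719
grip_force: 30.0
```

>>> {"op": "drive_tool", "data": {"moves": [[0,0,0,0,0,0.05,0],[0,0,0,0,0,0.14,0],[0,0,0,0,0,0.17,0],[0,0,0,0,0,0.17,0],[0,0,0,0,0,0.17,0],[0,0,0,0,0,0.17,0],[0,0,0,0,0,0.17,0],[0,0,0,0,0,0.13,0],[0,0,0,0,0,0.075,0],[0,0,0,0,0,0,0]]}}

```text
time: 21.38
ee_pos: [0.5725, 0.2908, 0.277]
ee_rot: [-3.14, 0.001, 1.574]
force: [0.3, 0.3, -2.4]
grip_width: 0.717
grip_force: 30.0
```

```bash
python3 -c "
from h import *
cv2.imwrite('pics/cup.png',camera('scene')[:, 150:560])
to((.543,-.255,.28),(np.pi,0,np.radians(90)))"
```

```text
t 21.43 pos [0.5726 0.2909 0.2772] rot [-3.140e+00  1.000e-03  1.574e+00] q [-0.143  0.471 -0.532  1.535  0.249  1.205 -0.713] F [-0.1 -0.1 -3.2] w 0.719 30.0
shift mm [-545.8  -31.6   -2.3] turn [-0.002  0.001  0.004]
```

View pics/cup.png

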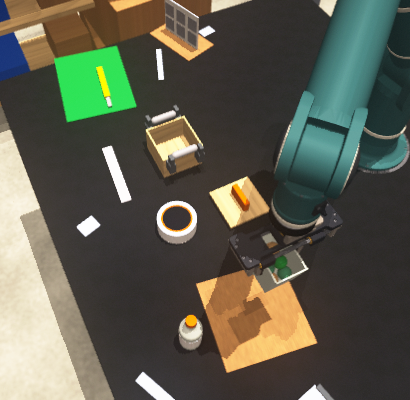

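The cup is held with the balls inside at about (285,265) in the crop, and the lid lies flat at (240,200). Next I'll carry the cup over the box.

>>> {"op": "drive_tool", "data": {"moves": [[-10,0,0,0,0,0,0],[-25,-2,0,0,0,0,0],[-38,-3,0,0,0,0,0],[-42,-3,0,0,0,0,0],[-42,-3,0,0,0,0,0],[-42,-3,0,0,0,0,0],[-42,-3,0,0,0,0,0],[-42,-3,0,0,0,0,0],[-42,-3,0,0,0,0,0],[-42,-3,0,0,0,0,0]]}}

```text
time: 22.68
ee_pos: [0.5471, -0.0782, 0.2784]
ee_rot: [3.141, 0.0, 1.573]
force: [0.4, 0.3, -2.4]
grip_width: 0.718
grip_force: 30.0
```

>>> {"op": "drive_tool", "data": {"moves": [[-42,-2,0,0,0,0,0],[-42,-1,0,0,0,0,0],[-38,-1,0,0,0,0,0],[-30,-1,0,0,0,0,0],[-18,0,0,0,0,0,0],[-8,0,0,0,0,0,0],[0,0,0,0,0,0,0],[0,0,0,0,0,0,0]]}}

```text
time: 23.68
ee_pos: [0.5434, -0.2525, 0.2784]
ee_rot: [3.142, -0.001, 1.575]
force: [0.1, 1.3, -3.0]
grip_width: 0.716
grip_force: 30.0
```

```bash
python3 -c "
from h import *
to((.543,-.255,.28),(np.pi,0,np.radians(90)))"
```

```text
t 23.68 pos [ 0.5434 -0.2525  0.2784] rot [ 3.142e+00 -1.000e-03  1.575e+00] q [ 0.649  0.36  -0.347  1.653  0.131  1.151  0.273] F [ 0.1  1.3 -3. ] w 0.716 30.0
shift mm [-2.5 -0.4 -1.6] turn [ 0.    -0.001  0.004]
```

>>> {"op": "drive_tool", "data": {"moves": [[-13,0,20,0,0,0,0],[-15,0,30,0,0,0,0],[-10,0,26,0,0,0,0],[0,0,10,0,0,0,0],[0,0,0,0,-0.1,0,0],[0,0,0,0,-0.12,0,0],[0,0,0,0,-0.12,0,0],[0,0,0,0,-0.12,0,0],[0,0,0,0,-0.12,0,0],[0,0,0,0,-0.08,0,0]]}}

```text
time: 24.92
ee_pos: [0.5441, -0.2898, 0.1922]
ee_rot: [3.14, 0.661, 1.575]
force: [0.3, -0.0, -3.9]
grip_width: 0.711
grip_force: 30.0
```

>>> {"op": "drive_tool", "data": {"moves": [[0,0,0,0,-0.05,0,0],[0,0,0,0,-0.05,0,0],[0,0,0,0,-0.05,0,0],[0,0,0,0,-0.05,0,0],[0,0,0,0,-0.05,0,0],[0,0,0,0,-0.05,0,0],[0,0,0,0,-0.05,0,0],[0,0,0,0,0,0,0],[0,0,0,0,0,0,0]]}}

```text
time: 26.05
ee_pos: [0.5436, -0.2917, 0.1924]
ee_rot: [3.14, 1.008, 1.572]
force: [0.3, 0.1, -3.5]
grip_width: 0.717
grip_force: 30.0
```

```bash
python3 -c "
from h import *
S=camera('scene');T=camera('top')
f=lambda i,x,y:cv2.resize(i[y:y+150,x:x+200],(400,300))
cv2.imwrite('pics/p1.png',np.hstack([f(S,230,60),f(T,320,150)]))
to((.543,-.255,.28),(np.pi,0,np.radians(90)))"
```

```text
t 26.15 pos [ 0.5434 -0.2922  0.1927] rot [3.139 1.009 1.57 ] q [-0.039  0.546  0.017  1.985  1.202  1.124 -0.883] F [-0.  -0.3 -2.4] w 0.717 30.0
shift mm [-54.1  -0.2 -77.9] turn [2.000e-03 1.009e+00 1.000e-03]
```

View pics/p1.png

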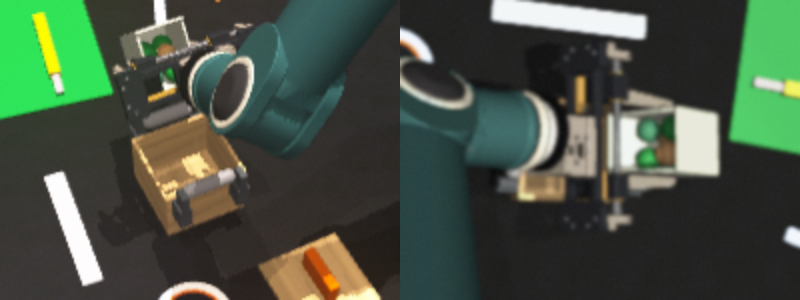

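At 58° of tip all the balls still seem to be in the cup, the box is empty and the lid is at rest. I'll keep tipping slowly.

>>> {"op": "drive_tool", "data": {"moves": [[0,0,-2,0,-0.05,0,0],[0,0,-2,0,-0.05,0,0],[0,0,-2,0,-0.05,0,0],[0,0,-2,0,-0.05,0,0],[0,0,-2,0,-0.05,0,0],[0,0,-2,0,-0.05,0,0],[0,0,-2,0,-0.05,0,0],[0,0,-2,0,-0.05,0,0],[0,0,-2,0,-0.05,0,0],[0,0,-2,0,-0.05,0,0]]}}

```text
time: 27.4
ee_pos: [0.5432, -0.2732, 0.1988]
ee_rot: [-3.141, 1.513, 1.573]
force: [-1.0, 1.1, -3.6]
grip_width: 0.718
grip_force: 30.0
```

>>> {"op": "drive_tool", "data": {"moves": [[0,0,0,0,-0.05,0,0],[0,0,0,0,-0.05,0,0],[0,0,0,0,-0.04,0,0],[0,0,0,0,0,0,0],[0,0,0,0,0,0,0],[0,0,0,0,0,0,0]]}}

```text
time: 28.15
ee_pos: [0.5432, -0.2735, 0.1995]
ee_rot: [0.014, 1.491, -1.555]
force: [-0.6, -0.3, -1.8]
grip_width: 0.716
grip_force: 30.0
```

```bash
python3 -c "
from h import *
S=camera('scene');T=camera('top')
f=lambda i,x,y:cv2.resize(i[y:y+150,x:x+200],(400,300))
cv2.imwrite('pics/p2.png',np.hstack([f(S,230,60),f(T,320,150)]))
to((.543,-.255,.28),(np.pi,0,np.radians(90)))"
```

```text
t 28.25 pos [ 0.5432 -0.2735  0.1994] rot [ 0.013  1.492 -1.556] q [-0.282  0.914  0.166  1.958  1.386  1.571 -1.277] F [-0.4 -0.1 -2. ] w 0.721 30.0
shift mm [-81.8  -0.1 -12. ] turn [0.002 1.65  0.   ]
```

View pics/p2.png

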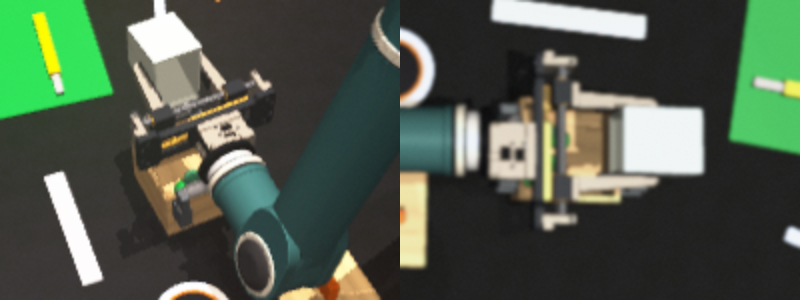

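The cup is at 94.5°, green balls show in the box at (180,185), and nothing lies outside it. I'll tip a bit further with a slight rock to empty the cup.

>>> {"op": "drive_tool", "data": {"moves": [[0,0,0,0,-0.05,0,0],[0,0,0,0,-0.05,0,0],[0,0,0,0,0,0,0],[0,0,0,0,0.05,0,0],[0,0,0,0,-0.05,0,0],[0,0,0,0,0.05,0,0],[0,0,0,0,-0.05,0,0],[0,0,0,0,0,0,0],[0,0,0,0,0,0,0]]}}

```text
time: 29.38
ee_pos: [0.5431, -0.2733, 0.1986]
ee_rot: [-0.004, 1.391, -1.572]
force: [0.0, 0.4, -1.5]
grip_width: 0.717
grip_force: 30.0
```

>>> {"op": "drive_tool", "data": {"moves": [[-20,0,0,0,0,0,0],[-30,0,0,0,0.1,0,0],[-30,0,0,0,0.17,0,0],[0,0,0,0,0.17,0,0],[0,0,0,0,0.17,0,0],[0,0,0,0,0.17,0,0],[0,0,0,0,0.17,0,0],[0,0,0,0,0,0,0]]}}

```text
time: 30.38
ee_pos: [0.5422, -0.2652, 0.281]
ee_rot: [3.134, 0.802, 1.561]
force: [-0.2, 0.7, -1.3]
grip_width: 0.72
grip_force: 30.0
```

```bash
python3 -c "
from h import *
S=camera('scene');T=camera('top')
f=lambda i,x,y:cv2.resize(i[y:y+150,x:x+200],(400,300))
cv2.imwrite('pics/p3.png',np.vstack([np.hstack([f(S,230,60),f(T,320,150)]),np.hstack([cv2.resize(S[110:185,275:375],(400,300)),f(S,130,130)])]))
to((.543,-.255,.28),(np.pi,0,np.radians(90)))"
```

```text
t 30.48 pos [ 0.542  -0.2622  0.2773] rot [-3.139  0.802  1.573] q [-0.009  0.34   0.005  1.908  0.921  1.123 -0.524] F [-0.1 -0.8 -2.7] w 0.717 30.0
shift mm [ 3.   1.  -7.1] turn [-0.001  0.802  0.001]
```

View pics/p3.png

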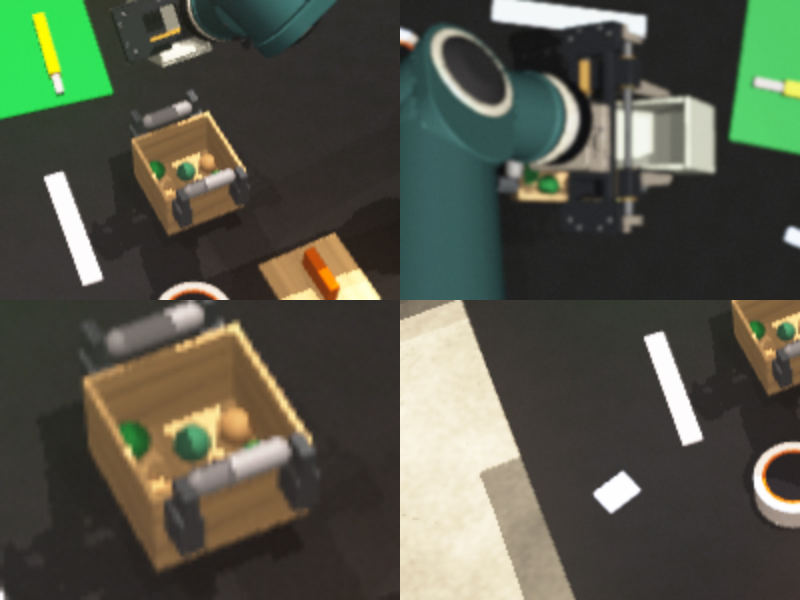

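The cup looks empty from above, and the balls are in the box, some of them hidden by the front roller. I'll return to upright, carry the cup back and count.

>>> {"op": "drive_tool", "data": {"moves": [[0,0,0,0,0.13,0,0],[0,0,0,0,0.17,0,0],[0,0,0,0,0.17,0,0],[0,0,0,0,0.17,0,0],[0,0,0,0,0.162,0,0],[30,2,0,0,0,0,0],[45,3,0,0,0,0,0],[45,3,0,0,0,0,0],[45,3,0,0,0,0,0],[45,3,0,0,0,0,0]]}}

```text
time: 31.72
ee_pos: [0.5546, -0.0493, 0.2752]
ee_rot: [-3.133, -0.0, 1.575]
force: [0.7, 1.1, -2.4]
grip_width: 0.717
grip_force: 30.0
```

>>> {"op": "drive_tool", "data": {"moves": [[45,3,0,0,0,0,0],[45,3,0,0,0,0,0],[45,3,0,0,0,0,0],[45,3,0,0,0,0,0],[45,3,0,0,0,0,0],[45,2,0,0,0,0,0],[40,0,0,0,0,0,0],[25,0,0,0,0,0,0],[8,0,0,0,0,0,0],[0,0,0,0,0,0,0]]}}

```text
time: 32.98
ee_pos: [0.5719, 0.2909, 0.2771]
ee_rot: [-3.138, 0.001, 1.574]
force: [0.3, -0.1, -2.1]
grip_width: 0.719
grip_force: 30.0
```

```bash
python3 -c "
from h import *
S=camera('scene');T=camera('top')
f=lambda i,x,y,w,h:cv2.resize(i[y:y+h,x:x+w],(400,300),interpolation=cv2.INTER_CUBIC)
cv2.imwrite('pics/p4.png',np.vstack([np.hstack([f(S,275,105,100,75),f(T,357,186,100,75)]),np.hstack([f(T,100,100,240,180),f(S,300,200,200,150)])]))
to((.573,.291,.28),(np.pi,0,np.radians(161.5)))"
```

```text
t 33.08 pos [0.573  0.2894 0.2781] rot [-3.14   0.     1.571] q [-0.286  0.434 -0.321  1.546  0.143  1.186 -0.633] F [ 0.7 -0.1 -1.8] w 0.712 30.0
shift mm [ 1.6  0.  -1.9] turn [-1.000e-03 -0.000e+00 -1.247e+00]
```

View pics/p4.png

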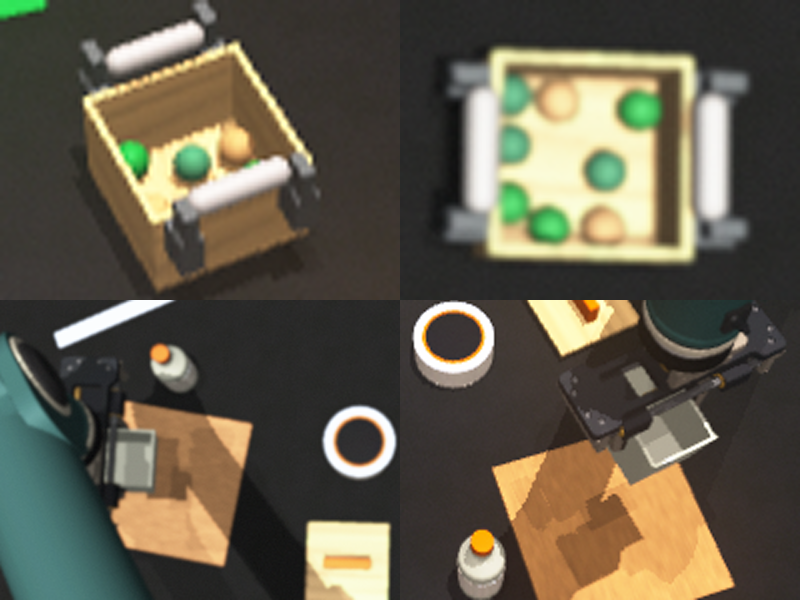

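All eight balls are in the box (six green and two wood in the top-right tile), and the cup is empty. Next I'll turn the cup back and stand it on the sheet.

>>> {"op": "drive_tool", "data": {"moves": [[0,0,0,0,0,-0.1,0],[0,0,0,0,0,-0.17,0],[0,0,0,0,0,-0.17,0],[0,0,0,0,0,-0.17,0],[0,0,0,0,0,-0.17,0],[0,0,0,0,0,-0.17,0],[0,0,0,0,0,-0.17,0],[0,0,0,0,0,-0.127,0],[0,0,0,0,0,0,0],[0,0,0,0,0,0,0]]}}

```text
time: 34.33
ee_pos: [0.5733, 0.2899, 0.2791]
ee_rot: [3.14, -0.0, 2.816]
force: [0.4, -0.1, -1.7]
grip_width: 0.715
grip_force: 30.0
```

>>> {"op": "drive_tool", "data": {"moves": [[0,0,20,0,0,0,0],[0,0,40,0,0,0,0],[0,0,40,0,0,0,0],[0,0,40,0,0,0,0],[0,0,40,0,0,0,0],[0,0,20,0,0,0,0],[0,0,12,0,0,0,0],[0,0,5,0,0,0,0],[0,0,0,0,0,0,0],[0,0,0,0,0,0,0]]}}

```text
time: 35.58
ee_pos: [0.5737, 0.2918, 0.0632]
ee_rot: [3.138, 0.001, 2.82]
force: [-0.1, 0.1, -1.9]
grip_width: 0.717
grip_force: 30.0
```

>>> {"op": "drive_tool", "data": {"moves": [[0,0,4,0,0,0,0],[0,0,2,0,0,0,0],[0,0,2,0,0,0,0],[0,0,1,0,0,0,0],[0,0,0,0,0,0,0]]}}

```text
time: 36.2
ee_pos: [0.573, 0.2914, 0.0546]
ee_rot: [3.14, -0.0, 2.82]
force: [-4.1, -1.6, 9.0]
grip_width: 0.715
grip_force: 30.0
```

Contact is made on the sheet. I'll open and retreat.

>>> {"op": "drive_tool", "data": {"moves": [[0,0,0,0,0,0,1],[0,0,0,0,0,0,1],[0,0,0,0,0,0,1],[0,0,0,0,0,0,1],[0,0,0,0,0,0,1],[0,0,-10,0,0,0,1],[0,0,-25,0,0,0,1],[0,0,-40,0,0,0,1],[0,0,-50,0,0,0,1],[0,0,-50,0,0,0,1]]}}

```text
time: 37.45
ee_pos: [0.5728, 0.2911, 0.2303]
ee_rot: [3.139, -0.0, 2.82]
force: [0.4, -0.3, -0.2]
grip_width: 1.002
grip_force: 0.0
```

>>> {"op": "drive_tool", "data": {"moves": [[30,0,-40,0,0,0,1],[50,-20,0,0,0,0,1],[50,-20,0,0,0,0,1],[0,0,0,0,0,0,1],[0,0,0,0,0,0,1]]}}

```text
time: 38.08
ee_pos: [0.4378, 0.2942, 0.269]
ee_rot: [3.139, 0.001, 2.819]
force: [0.2, -0.4, 0.2]
grip_width: 1.0
grip_force: 0.0
```

```bash
python3 -c "
from h import *
S=camera('scene');T=camera('top')
f=lambda i,x,y,w,h:cv2.resize(i[y:y+h,x:x+w],(400,300),interpolation=cv2.INTER_CUBIC)
cv2.imwrite('pics/p5.png',np.vstack([np.hstack([f(S,275,105,100,75),f(T,357,186,100,75)]),np.hstack([f(T,100,100,240,180),f(S,300,200,200,150)])]))
to((.573,.291,.28),(np.pi,0,np.radians(161.5)))"
```

```text
t 38.17 pos [0.4383 0.2941 0.2683] rot [ 3.139 -0.     2.818] q [-0.113  0.286 -0.643  1.819  0.189  1.097  0.425] F [-0.4 -0.7  0.9] w 1.003 0.0
shift mm [-128.7   39.9  -11.6] turn [ 0.003 -0.    -0.   ]
```

View pics/p5.png

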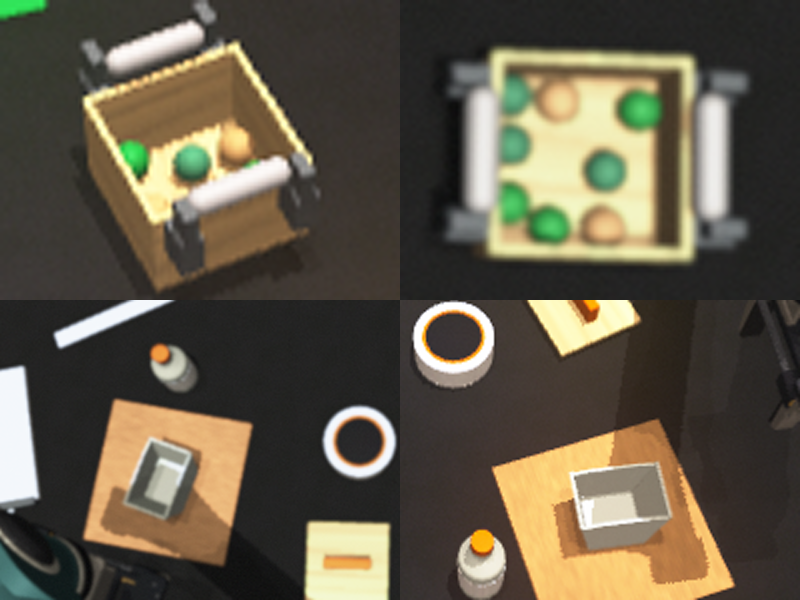

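The empty cup stands upright on the sheet at about (160,480) in the montage. Eight balls are in the box, the lid lies flat at (345,565), and the gripper is clear.

```bash
python3 -c "
from rig import *
print(finish_job())"
```

```text
the job is handed in; nothing more can be done
None
```

I handed the job in at about 38 s, with no verdict returned: in the last pictures the lid lies flat on the bench, handle up and clear of the box, all eight balls are in the box, the empty cup stands on the sheet, and the tape, rule and glue look unmoved.

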